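# Find and hold the tripped breaker reset on a welding control box

## Task

A breaker in the red welding control box has tripped: take the orange-handled punch out of its aluminium rest and, through the two yellow-ringed wells in the box's top, feel with its tip which of the two red buttons is the tripped one (it is springy and sinks; the other looks the same but is solid). Press the springy button all the way down with the punch and finish while holding it: the program ends with the punch still gripped and the button still down. Leave the brass jar, the blue magnet square, the can and the steel tee workpiece undisturbed.

Things in the scene. Friction and masses are not known exactly. Their poses are not given: they have to be found in the camera images.
- punch_grip (a point): centre of the punch's orange handle, half-way up. The punch is 135 mm long and stands upright at the start: round handle 16 mm in diameter, 70 mm long; below it a round steel shaft 7 mm in diameter, 65 mm long. z points along the punch from tip to handle. About 80 g (varies)
- punch_tip (a point): centre of the flat free end of the punch's shaft, 100 mm below the handle's centre along the punch's axis; z points from tip to handle
- rest_mouth (a point): centre of the hole's mouth in the top of the punch's rest, a fixed aluminium block 60 x 60 mm and 70 mm high. The 10 mm hole goes straight down through it; the punch's shaft hangs in it loosely and the underside of its handle rests on the block's top (handle 70 to 140 mm above the table). The punch is clear once pulled 65 mm straight up
- unit: the red control box with a grey top, fixed to the table: 180 mm (x) x 200 mm (y), 100 mm high; origin at the centre of its underside, x towards its back, z up. Two wells with yellow rings in its top, 20 mm to the robot's side of the middle, 35 mm left and right of it. Which one has the tripped button changes and cannot be seen. Three black dials, 12 mm high, stand 75 mm behind the wells
- well_left (a point): centre of the mouth of the left-hand (+y) well, level with the top of its yellow ring (28 mm across), 102 mm above the table. The well is a straight vertical round bore, 16 mm in diameter; 32 mm below this point lies the flat red top of a button that fills the bore. Axes as the box's
- well_right (a point): the same for the right-hand well (the mirror image of the left one)
- tripped (a joint): how far the tripped breaker's button is pressed, in m: 0 up, 0.008 all the way down. It begins to sink at about 3 N and reaches its stop at about 7 N, and springs back up when released. The other button is rigid and does not move
- jar: bystander: brass-coloured jar with a black cap, 42 mm in diameter, 50 mm high, origin at the centre of its underside
- magnet: bystander: blue welding magnet square, base 70 x 30 mm, 62 mm high, origin at the centre of its underside
- can: bystander: spray can with a blue label, 60 mm in diameter, 170 mm high, origin at the centre of its underside
- tee: bystander: steel tee workpiece, base 120 x 70 mm, 58 mm high, origin at the centre of its underside
Not all that is in view belongs to the job. Several things look just like the part that bears punch_grip: the one meant starts farthest to the robot's left. What is shaped like the part that bears rest_mouth but brown is not meant.

How it is judged:
By the outcome, as a careful person would: the job done as asked, in the order asked, and still so for the second after the job is handed in, while the arm keeps its last pose, push and grip.
It also fails if it takes over 64 s, if anything falls off the work surface, if the arm or the gripper's body presses on something with over 40 N, if the wrist force passes 120 N, or if a joint passes its speed limit or range.

## Robot

A 6-joint arm with a two-finger parallel gripper is mounted at the origin on the work surface. World frame = base frame: x ahead of the robot, y to its left, z up, the work surface at z = 0. Lengths are in m, angles in degrees, forces in N, time in s.
With the tool pointing down it reaches from about 0.35 to 0.875 m from the base axis. Payload 4.2 kg.
Tool frame: the origin (TCP) lies at the very end of the fingers, on their centre line; the grasp point (between the pads) lies 19 mm behind it (r.hold_point_z is the distance from the TCP to the grasp point, in m); z points along the fingers, y is the direction in which the jaws open and shut (so a half turn about z gives the same grasp; the last joint's range is limited). The gripper opens to 87 mm and grips with 3 to 60 N. Pads are 19 mm wide; open, the fingers measure 117 mm over their backs; the gripper's body (75 mm by 190 mm) begins 51 mm behind the grasp point.
Start: joints at [-62.361, 22.042, 0.453, 0, -68.411, -14.817], TCP at [0.139, -0.609, 0.2] pointing down, gripper open.
Joint ranges: [-179.83, 179.83], [-69.29, 118.12], [-61.27, 80.66], [-181.25, 117.63], [-171.15, -9.14], [-177.46, 177.46]. Speed limits (degrees/s): [159.86, 159.86, 180, 180, 180, 180].

## Interface

Orientations are given as a 3x3 rotation matrix whose columns are the frame's x, y, z axes.
In Python, from station import r, cams, ticket gives the robot as it stands.
- The arm moves only by the tool drive_tool, never from a script. Its argument "deltas" is a list of rows, each an object of numbers: "dx", "dy", "dz": the shift along the tool's x, y, z in m; "wx", "wy", "wz": the turn, a rotation vector about the tool's x, y, z in degrees. A call has 1 to 20 rows; each row is the pose to reach, as a shift and turn from the pose commanded when the call began, along the tool's axes at that moment; what a row does not reach only later rows make up. A row lasts 1/10 s, in which the tool goes at most 50 mm and 8.59 degrees, less where a joint would pass 70% of its speed; a pose out of reach is approached as far as the arm can. A call with a gripper value outside its range is refused whole. "gripper" is the opening, from 0 (shut) to 1 (fully open), set as the call begins (left out, the last holds). The fingers move at their own pace and stop on an object; the grip force is fixed at half the most. Time passes only in rows, so rows that repeat a pose let the fingers close. It gives the time, the measured TCP pose, the force and the opening at its end, in the units of the state.
- r.sense(): the state, without advancing time (a new reading comes with each control period).
- cams.capture(name): name is "side" or "top" or "wrist"; returns the picture (420x560x3 uint8, red, green, blue); there is no depth.
- cams.camera_model(name): a dict with "intrinsics" (3x3 intrinsics, pixels), "extrinsics" (4x4, takes a point from world to camera coordinates); the wrist camera has in their place "T_tool_cam" (4x4, takes a point from camera to tool coordinates, whose origin is the TCP and whose axes are the flange's). Camera axes: x right, y down, z forward; pixel columns grow to the right and rows downward; lengths in m; the calibration is good to about 2 mm. A picture is of the moment at which its call begins: read the wrist's pose just before it. camera_model takes no time and is no camera call.
- ticket.finish_job(): hands the job in, once; it reports no verdict.
The state is a dict: "time_s": time; "joints": joint angles; "joint_velocities": joint speeds; "effort": joint torques, N m; "tcp_pos": TCP position; "ee_rot": TCP orientation; "wrist_force": force on the tool from outside, world axes, zero at the start; "moment": the same for the moment, N m; "gripper_width": opening from 0.0 (shut) to 1.0 (fully open).
Only numpy, scipy, OpenCV 4.12 (cv2) and the standard library are available. Lean on these libraries where they do the work, as an engineer would, in place of code of your own. Each camera call takes 0.05 s, during which the arm holds its last target.

## Working session

There is one attempt and no reset: what is moved stays moved. The work goes in short steps, Python scripts to look and compute and a tool call to move; the robot and the scene stay as the last step left them, time stands still between calls to the robot, and variables do not carry over. Pictures are saved under pics/ and viewed, and the job is handed in when it is done.

Besides the shell and the picture viewer there is one more tool, called after "Emit:" as a command line: name --argument value ..., lists and objects as JSON in quotes. drive_tool: Moves the arm, as the interface text tells. Its arguments: {"type":"object","properties":{"deltas":{"type":"array","items":{"type":"object","properties":{"dx":{"type":"number"},"dy":{"type":"number"},"dz":{"type":"number"},"wx":{"type":"number"},"wy":{"type":"number"},"wz":{"type":"number"}}}},"gripper":{"type":"number"}},"required":["deltas"]}

```bash
mkdir -p pics; ls; python3 - <<'E'
from station import r,cams
import cv2,numpy as np
for n in ["side","top","wrist"]:
    cv2.imwrite(f"pics/{n}0.png",cams.capture(n)[:,:,::-1])
    m=cams.camera_model(n)
    for k,v in m.items(): print(n,k,np.round(v,4).tolist() if not isinstance(v,str) else v)
print(r.sense(), r.hold_point_z)
E
```

```text
pics
side intrinsics [[465.829, 0.0, 286.8642], [0.0, 465.829, 210.7108], [0.0, 0.0, 1.0]]
side extrinsics [[0.9982, -0.0592, 0.006, -0.5578], [-0.0282, -0.56, -0.828, 0.126], [0.0523, 0.8264, -0.5607, 1.0889], [0.0, 0.0, 0.0, 1.0]]
top intrinsics [[393.7609, 0.0, 289.1029], [0.0, 393.7609, 206.5568], [0.0, 0.0, 1.0]]
top extrinsics [[-0.013, -0.9996, -0.0237, 0.0897], [-0.9863, 0.0167, -0.1642, 0.5793], [0.1645, 0.0213, -0.9861, 1.1632], [0.0, 0.0, 0.0, 1.0]]
wrist intrinsics [[346.1619, 0.0, 278.5478], [0.0, 346.1619, 209.442], [0.0, 0.0, 1.0]]
wrist T_tool_cam [[0.0004, -0.9618, -0.2738, 0.0749], [1.0, 0.0003, 0.0002, -0.0006], [-0.0001, -0.2738, 0.9618, -0.1849], [0.0, 0.0, 0.0, 1.0]]
{'time_s': 0.15, 'joints': array([-6.23608157e+01,  2.20799423e+01,  3.96237435e-01, -1.96595988e-02,
       -6.84122501e+01, -1.48153632e+01]), 'joint_velocities': array([-0.07313503, -0.10257968,  0.16250822,  0.07329109, -0.05041834,
       -0.00920855]), 'effort': array([-1.85361341e-04, -3.91052449e+01,  1.87585920e+01,  4.22234774e+00,
        1.23627266e-02, -1.40729835e-04]), 'tcp_pos': array([ 0.1385983 , -0.60891576,  0.1987102 ]), 'ee_rot': array([[-9.75085202e-01, -2.21830126e-01, -4.94253488e-04],
       [-2.21830644e-01,  9.75083844e-01,  1.63161358e-03],
       [ 1.19997544e-04,  1.70060283e-03, -9.99998547e-01]]), 'wrist_force': array([ 0.0991681 , -0.02391105,  0.46592087]), 'moment': array([ 0.02530441, -0.00596487, -0.03951419]), 'gripper_width': 0.9984871670389849} 0.0187
```

View pics/side0.png

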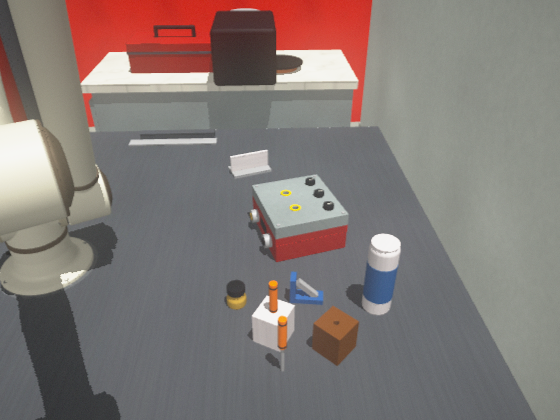

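View pics/top0.png

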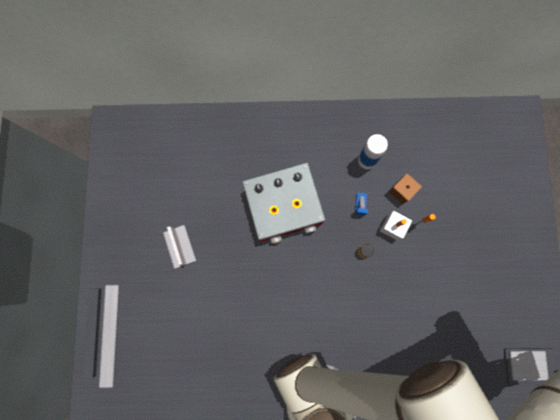

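The target punch stands in the white rest: side handle top (273,285), top view (403,223). A look-alike stands just to its right (-y), at top view (432,217). The box is at about (284,203) in the top view, with rings at (274,210) and (297,203). Next I'll measure these.

```bash
cat > h.py <<'E'
import cv2,numpy as np
from station import r,cams
def ray(n,u,v,tcp=None,R=None):
    m=cams.camera_model(n);K=np.array(m["intrinsics"])
    d=np.linalg.inv(K)@[u,v,1]
    if n=="wrist":
        T=np.array(m["T_tool_cam"]); o=tcp+R@T[:3,3]; d=R@T[:3,:3]@d
    else:
        E=np.array(m["extrinsics"]); o=-E[:3,:3].T@E[:3,3]; d=E[:3,:3].T@d
    return o,d/np.linalg.norm(d)
def plane(n,u,v,z,**k):
    o,d=ray(n,u,v,**k); return o+d*(z-o[2])/d[2]
def tri(a,b):
    A=np.zeros((3,3));c=np.zeros(3)
    for o,d in (a,b):
        P=np.eye(3)-np.outer(d,d);A+=P;c+=P@o
    return np.linalg.solve(A,c)
def blobs(img,lo,hi,mn=8):
    h=cv2.cvtColor(img,cv2.COLOR_RGB2HSV);m=cv2.inRange(h,lo,hi)
    n,l,s,c=cv2.connectedComponentsWithStats(m)
    return [(s[i].tolist(),c[i].round(2).tolist()) for i in range(1,n) if s[i][4]>=mn],m
E
python3 - <<'E'
from h import *
for n in("side","top"):
    im=cv2.imread(f"pics/{n}0.png")[:,:,::-1].copy()
    for nm,lo,hi in(("or",(5,200,150),(17,255,255)),("ye",(22,150,150),(32,255,255))):
        for s,c in blobs(im,lo,hi)[0]: print(n,nm,s,c,plane(n,*c,.102).round(4) if nm=="ye" else "")
    cv2.imwrite(f"pics/{n}z.png",cv2.resize(im[:,:,::-1][(230 if n=="side" else 130):(380 if n=="side" else 270),(210 if n=="side" else 230):(410 if n=="side" else 450)],None,fx=3.6,fy=3.6,interpolation=cv2.INTER_CUBIC))
E
```

```text
side or [270, 284, 7, 4, 9] [273.56, 285.67] 
side or [282, 343, 3, 4, 8] [282.88, 344.75] 
side ye [281, 190, 10, 6, 32] [285.41, 192.84] [0.562  0.1257 0.102 ]
side ye [290, 205, 11, 6, 36] [294.83, 207.47] [0.5807 0.0587 0.102 ]
top or [429, 215, 4, 5, 8] [430.12, 217.12] 
top ye [293, 199, 8, 9, 39] [296.26, 203.28] [0.5812 0.0587 0.102 ]
top ye [270, 206, 8, 9, 41] [273.41, 209.76] [0.563  0.1261 0.102 ]
```

```bash
ls pics
```

```text
side0.png
sidez.png
top0.png
topz.png
wrist0.png
```

View zoomed.

View pics/topz.png

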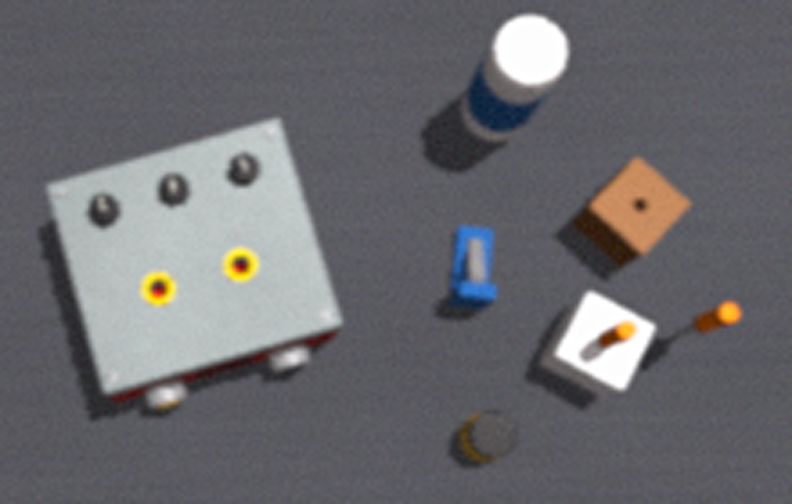

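View pics/sidez.png

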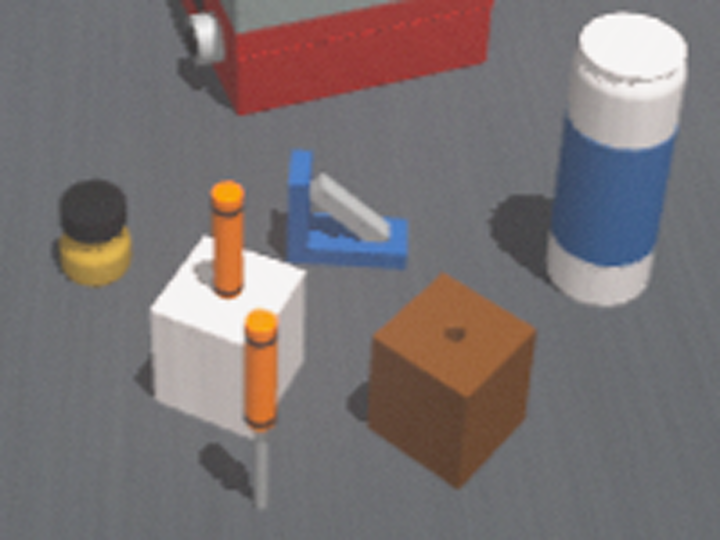

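```bash
python3 - <<'E'
from h import *
T=lambda u,v:(u/3.6+230,v/3.6+130); S=lambda u,v:(u/3.6+210,v/3.6+230)
for nm,t,s,z in [("punch",(626,330),(228,192),.14),("other",(729,313),(261,320),.14),("jar",(493,434),(93,202),.05),("can",(531,50),(634,45),.17)]:
    print(nm,plane("top",*T(*t),z).round(4),plane("side",*S(*s),z).round(4),tri(ray("top",*T(*t)),ray("side",*S(*s))).round(4))
print("base", plane("side",*S(229,294),.07).round(4))
for p in [(593,290),(656,325),(622,391),(556,352)]: print("blk",plane("top",*T(*p),.07).round(4))
for p in [(152,309),(206,238),(306,270),(250,345)]: print("blkS",plane("side",*S(*p),.07).round(4))
for p in [(455,302),(495,302),(460,285)]: print("mag",plane("top",*T(*p),.062).round(4))
for p in [(590,205),(640,157),(690,205),(643,255)]: print("brown",plane("top",*T(*p),.07).round(4))
E
```

```text
punch [ 0.517  -0.2426  0.14  ] [ 0.5193 -0.2414  0.14  ] [ 0.5181 -0.2423  0.1407]
other [ 0.5291 -0.3231  0.14  ] [ 0.5314 -0.3271  0.14  ] [ 0.5305 -0.3242  0.1367]
jar [ 0.4424 -0.1513  0.05  ] [ 0.4442 -0.149   0.05  ] [ 0.4434 -0.1509  0.0516]
can [ 0.7357 -0.1738  0.17  ] [ 0.7375 -0.172   0.17  ] [ 0.7362 -0.1737  0.1711]
base [ 0.519  -0.2435  0.07  ]
blk [ 0.5596 -0.2362  0.07  ]
blk [ 0.5294 -0.2864  0.07  ]
blk [ 0.4751 -0.2551  0.07  ]
blk [ 0.5082 -0.2028  0.07  ]
blkS [ 0.4789 -0.2518  0.07  ]
blkS [ 0.508  -0.2018  0.07  ]
blkS [ 0.5604 -0.2284  0.07  ]
blkS [ 0.5283 -0.2788  0.07  ]
mag [ 0.5525 -0.1224  0.062 ]
mag [ 0.552  -0.1558  0.062 ]
mag [ 0.5669 -0.1272  0.062 ]
brown [ 0.632  -0.2378  0.07  ]
brown [ 0.6727 -0.2821  0.07  ]
brown [ 0.6305 -0.3213  0.07  ]
brown [ 0.5885 -0.2794  0.07  ]
```

Emit:
drive_tool --deltas '[{"dx":-0.01,"dy":0.006},{"dx":-0.03,"dy":0.018},{"dx":-0.06,"dy":0.036},{"dx":-0.095,"dy":0.058},{"dx":-0.13,"dy":0.079},{"dx":-0.165,"dy":0.1},{"dx":-0.2,"dy":0.121},{"dx":-0.235,"dy":0.142},{"dx":-0.27,"dy":0.164},{"dx":-0.305,"dy":0.185},{"dx":-0.34,"dy":0.206},{"dx":-0.375,"dy":0.227},{"dx":-0.405,"dy":0.245},{"dx":-0.43,"dy":0.26},{"dx":-0.445,"dy":0.27},{"dx":-0.451,"dy":0.274},{"dx":-0.451,"dy":0.274},{"dx":-0.451,"dy":0.274}]' --gripper 0.5

```text
schema error: expected keys dx, dy, dz, wx, wy, wz
```

```bash
python3 - <<'E'
from h import *
s=r.sense();print(s["time_s"],s["tcp_pos"].round(4),s["joints"].round(1),s["ee_rot"].round(4).tolist(),s["gripper_width"],s["wrist_force"])
im=cams.capture("wrist");cv2.imwrite("pics/w1.png",im[:,:,::-1])
for b,c in blobs(im,(5,180,90),(19,255,255),30)[0]:print(b,c,plane("wrist",*c,.14,tcp=s["tcp_pos"],R=s["ee_rot"]).round(4))
E
```

```text
0.15 [ 0.1386 -0.6089  0.1987] [-62.4  22.1   0.4  -0.  -68.4 -14.8] [[-0.9751, -0.2218, -0.0005], [-0.2218, 0.9751, 0.0016], [0.0001, 0.0017, -1.0]] 0.9984871670389849 [ 0.0991681  -0.02391105  0.46592087]
```

View pics/w1.png

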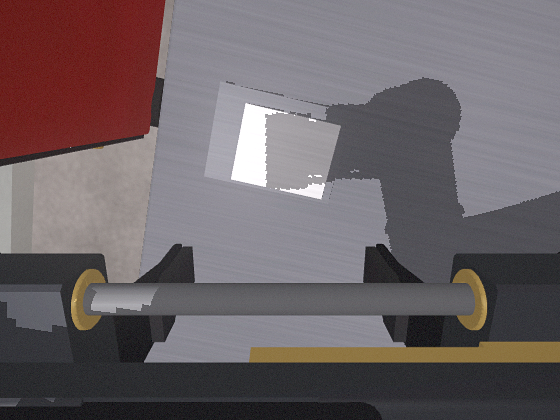

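The move was refused because every row needs all six keys. The wrist view shows only the start area: a tray at (275,140) and the fingers at (180,300) and (380,300).

Emit:
drive_tool --deltas '[{"dx":-0.01,"dy":0.006,"dz":0,"wx":0,"wy":0,"wz":0},{"dx":-0.03,"dy":0.018,"dz":0,"wx":0,"wy":0,"wz":0},{"dx":-0.06,"dy":0.036,"dz":0,"wx":0,"wy":0,"wz":0},{"dx":-0.095,"dy":0.058,"dz":0,"wx":0,"wy":0,"wz":0},{"dx":-0.13,"dy":0.079,"dz":0,"wx":0,"wy":0,"wz":0},{"dx":-0.165,"dy":0.1,"dz":0,"wx":0,"wy":0,"wz":0},{"dx":-0.2,"dy":0.121,"dz":0,"wx":0,"wy":0,"wz":0},{"dx":-0.235,"dy":0.142,"dz":0,"wx":0,"wy":0,"wz":0},{"dx":-0.27,"dy":0.164,"dz":0,"wx":0,"wy":0,"wz":0},{"dx":-0.305,"dy":0.185,"dz":0,"wx":0,"wy":0,"wz":0},{"dx":-0.34,"dy":0.206,"dz":0,"wx":0,"wy":0,"wz":0},{"dx":-0.375,"dy":0.227,"dz":0,"wx":0,"wy":0,"wz":0},{"dx":-0.405,"dy":0.245,"dz":0,"wx":0,"wy":0,"wz":0},{"dx":-0.43,"dy":0.26,"dz":0,"wx":0,"wy":0,"wz":0},{"dx":-0.445,"dy":0.27,"dz":0,"wx":0,"wy":0,"wz":0},{"dx":-0.451,"dy":0.274,"dz":0,"wx":0,"wy":0,"wz":0},{"dx":-0.451,"dy":0.274,"dz":0,"wx":0,"wy":0,"wz":0},{"dx":-0.451,"dy":0.274,"dz":0,"wx":0,"wy":0,"wz":0}]' --gripper 0.5

```text
time_s: 2.0
tcp_pos: [0.5169, -0.2426, 0.1995]
ee_rot: [[-0.975, -0.221, -0.0], [-0.221, 0.975, 0.0], [0.0, 0.0, -1.0]]
wrist_force: [0.2, -0.2, -0.3]
gripper_width: 0.497
```

```bash
python3 - <<'E'
from h import *
s=r.sense();print(s["time_s"],s["tcp_pos"].round(4),s["joints"].round(1),s["ee_rot"].round(4).tolist(),s["gripper_width"],s["wrist_force"])
im=cams.capture("wrist");cv2.imwrite("pics/w2.png",im[:,:,::-1])
for b,c in blobs(im,(5,180,90),(19,255,255),30)[0]:print(b,c,plane("wrist",*c,.14,tcp=s["tcp_pos"],R=s["ee_rot"]).round(4))
E
```

```text
2.0 [ 0.5169 -0.2426  0.1995] [ -8.9  16.8  -7.3   0.  -65.9 -68.3] [[-0.9752, -0.2212, -0.0005], [-0.2212, 0.9752, 0.0], [0.0005, 0.0001, -1.0]] 0.4967223286695736 [ 0.17614767 -0.22989061 -0.34123706]
```

View pics/w2.png

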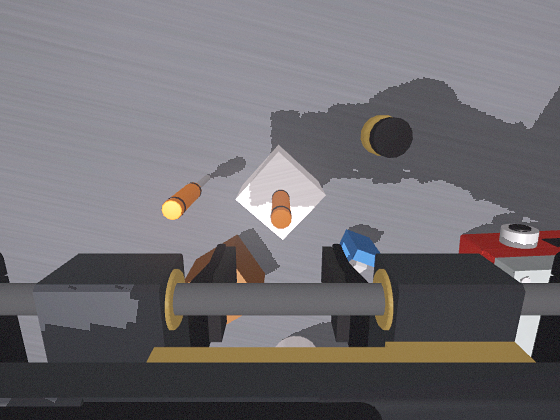

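The wrist view shows the target punch top at (281,217) on the white rest, between the fingers at (228,300) and (335,300). The second punch is at (173,210).

```bash
python3 - <<'E'
from h import *
s=r.sense()
for p,z in(((281,217),.14),((173,210),.14),((281,197),.105)):print(plane("wrist",*p,z,tcp=s["tcp_pos"],R=s["ee_rot"]).round(4))
E
```

```text
[ 0.5171 -0.2415  0.14  ]
[ 0.5294 -0.3201  0.14  ]
[ 0.5106 -0.2427  0.105 ]
```

Emit:
drive_tool --deltas '[{"dx":0,"dy":0.001,"dz":0.01,"wx":0,"wy":0,"wz":0},{"dx":0,"dy":0.001,"dz":0.03,"wx":0,"wy":0,"wz":0},{"dx":0,"dy":0.001,"dz":0.05,"wx":0,"wy":0,"wz":0},{"dx":0,"dy":0.001,"dz":0.07,"wx":0,"wy":0,"wz":0},{"dx":0,"dy":0.001,"dz":0.09,"wx":0,"wy":0,"wz":0},{"dx":0,"dy":0.001,"dz":0.105,"wx":0,"wy":0,"wz":0},{"dx":0,"dy":0.001,"dz":0.111,"wx":0,"wy":0,"wz":0},{"dx":0,"dy":0.001,"dz":0.111,"wx":0,"wy":0,"wz":0},{"dx":0,"dy":0.001,"dz":0.111,"wx":0,"wy":0,"wz":0}]'

```text
time_s: 2.95
tcp_pos: [0.5177, -0.2416, 0.0891]
ee_rot: [[-0.975, -0.222, 0.001], [-0.222, 0.975, -0.0], [-0.001, -0.001, -1.0]]
wrist_force: [0.7, -0.7, 1.3]
gripper_width: 0.5
```

Emit:
drive_tool --deltas '[{"dx":0,"dy":0,"dz":0,"wx":0,"wy":0,"wz":0},{"dx":0,"dy":0,"dz":0,"wx":0,"wy":0,"wz":0},{"dx":0,"dy":0,"dz":0,"wx":0,"wy":0,"wz":0},{"dx":0,"dy":0,"dz":0,"wx":0,"wy":0,"wz":0},{"dx":0,"dy":0,"dz":0,"wx":0,"wy":0,"wz":0},{"dx":0,"dy":0,"dz":0,"wx":0,"wy":0,"wz":0},{"dx":0,"dy":0,"dz":0,"wx":0,"wy":0,"wz":0},{"dx":0,"dy":0,"dz":0,"wx":0,"wy":0,"wz":0},{"dx":0,"dy":0,"dz":0,"wx":0,"wy":0,"wz":0},{"dx":0,"dy":0,"dz":0,"wx":0,"wy":0,"wz":0}]' --gripper 0.0

```text
time_s: 3.95
tcp_pos: [0.5176, -0.2411, 0.0888]
ee_rot: [[-0.975, -0.222, 0.0], [-0.222, 0.975, -0.0], [-0.0, -0.0, -1.0]]
wrist_force: [0.1, 1.5, 2.8]
gripper_width: 0.173
```

Emit:
drive_tool --deltas '[{"dx":0,"dy":0,"dz":-0.004,"wx":0,"wy":0,"wz":0},{"dx":0,"dy":0,"dz":-0.012,"wx":0,"wy":0,"wz":0},{"dx":0,"dy":0,"dz":-0.022,"wx":0,"wy":0,"wz":0},{"dx":0,"dy":0,"dz":-0.034,"wx":0,"wy":0,"wz":0},{"dx":0,"dy":0,"dz":-0.046,"wx":0,"wy":0,"wz":0},{"dx":0,"dy":0,"dz":-0.058,"wx":0,"wy":0,"wz":0},{"dx":0,"dy":0,"dz":-0.07,"wx":0,"wy":0,"wz":0},{"dx":0,"dy":0,"dz":-0.082,"wx":0,"wy":0,"wz":0},{"dx":0,"dy":0,"dz":-0.094,"wx":0,"wy":0,"wz":0},{"dx":0,"dy":0,"dz":-0.106,"wx":0,"wy":0,"wz":0},{"dx":0,"dy":0,"dz":-0.118,"wx":0,"wy":0,"wz":0},{"dx":0,"dy":0,"dz":-0.127,"wx":0,"wy":0,"wz":0},{"dx":0,"dy":0,"dz":-0.13,"wx":0,"wy":0,"wz":0},{"dx":0,"dy":0,"dz":-0.13,"wx":0,"wy":0,"wz":0}]'

```text
time_s: 5.35
tcp_pos: [0.5176, -0.2411, 0.2189]
ee_rot: [[-0.975, -0.222, 0.001], [-0.222, 0.975, 0.0], [-0.001, -0.0, -1.0]]
wrist_force: [-1.1, -0.1, -0.4]
gripper_width: 0.167
```

```bash
python3 - <<'E'
from h import *
s=r.sense();print(s["time_s"],s["tcp_pos"].round(4),s["joints"].round(1),s["gripper_width"],s["wrist_force"])
a=cams.capture("side");b=cams.capture("top");
cv2.imwrite("pics/s3.png",cv2.resize(a[120:370,180:430,::-1],(600,600),interpolation=cv2.INTER_CUBIC))
cv2.imwrite("pics/t3.png",cv2.resize(b[130:330,230:450,::-1],(660,600),interpolation=cv2.INTER_CUBIC))
E
```

```text
5.35 [ 0.5176 -0.2411  0.2189] [ -8.7  16.   -5.6  -0.  -68.4 -68.4] 0.16664016608288512 [-1.1120759  -0.09203317 -0.43851089]
```

View pics/s3.png

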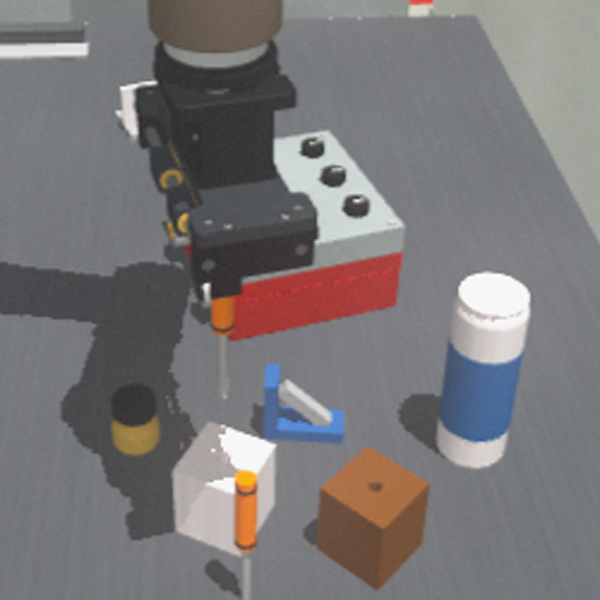

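The punch is held and clear of the rest. Its tip is at about (224,396) in the crop, and the bystanders haven't moved.

```bash
python3 - <<'E'
from h import *
s=r.sense()
print(plane("side",224/2.4+180,396/2.4+120,.1345).round(4),plane("side",222/2.4+180,331/2.4+120,.2).round(4))
p=np.array([.5176,-.2411]);R=s["ee_rot"]
for w in((.5625,.126),(.581,.0587)): 
    d=np.array([*(np.array(w)-p),0]);print(R.T@d)
E
```

```text
[ 0.5192 -0.2399  0.1345] [ 0.5184 -0.2422  0.2   ]
[-1.25205286e-01  3.47997188e-01  1.16544647e-04]
[-1.28317163e-01  2.78270195e-01  6.46010102e-05]
```

View pics/t3.png

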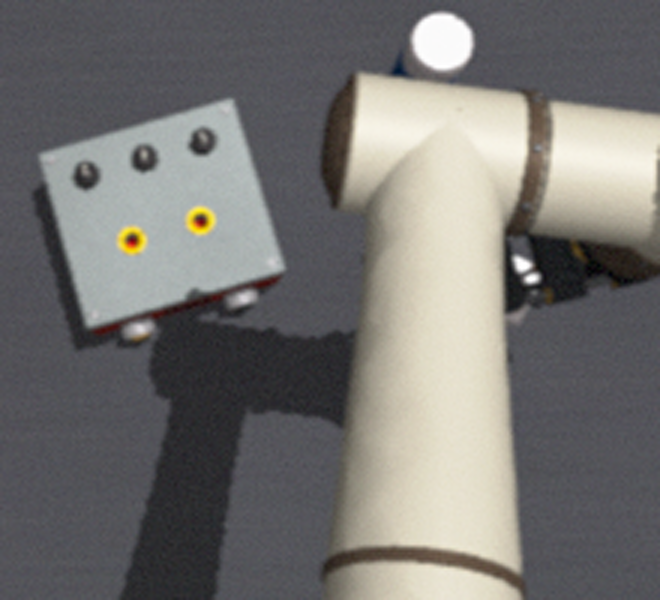

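The top view shows both wells unobstructed. Moving above the right well.

Emit:
drive_tool --deltas '[{"dx":-0.003,"dy":0.007,"dz":-0.002,"wx":0,"wy":0,"wz":0},{"dx":-0.009,"dy":0.02,"dz":-0.004,"wx":0,"wy":0,"wz":0},{"dx":-0.018,"dy":0.04,"dz":-0.005,"wx":0,"wy":0,"wz":0},{"dx":-0.029,"dy":0.063,"dz":-0.005,"wx":0,"wy":0,"wz":0},{"dx":-0.04,"dy":0.087,"dz":-0.005,"wx":0,"wy":0,"wz":0},{"dx":-0.051,"dy":0.111,"dz":-0.005,"wx":0,"wy":0,"wz":0},{"dx":-0.062,"dy":0.135,"dz":-0.005,"wx":0,"wy":0,"wz":0},{"dx":-0.073,"dy":0.159,"dz":-0.005,"wx":0,"wy":0,"wz":0},{"dx":-0.084,"dy":0.183,"dz":-0.005,"wx":0,"wy":0,"wz":0},{"dx":-0.095,"dy":0.207,"dz":-0.005,"wx":0,"wy":0,"wz":0},{"dx":-0.106,"dy":0.23,"dz":-0.005,"wx":0,"wy":0,"wz":0},{"dx":-0.116,"dy":0.252,"dz":-0.005,"wx":0,"wy":0,"wz":0},{"dx":-0.124,"dy":0.268,"dz":-0.005,"wx":0,"wy":0,"wz":0},{"dx":-0.128,"dy":0.276,"dz":-0.005,"wx":0,"wy":0,"wz":0},{"dx":-0.129,"dy":0.278,"dz":-0.003,"wx":0,"wy":0,"wz":0},{"dx":-0.129,"dy":0.278,"dz":0,"wx":0,"wy":0,"wz":0},{"dx":-0.129,"dy":0.278,"dz":0,"wx":0,"wy":0,"wz":0}]'

```text
time_s: 7.15
tcp_pos: [0.5809, 0.0578, 0.2178]
ee_rot: [[-0.975, -0.221, -0.002], [-0.221, 0.975, -0.0], [0.002, -0.0, -1.0]]
wrist_force: [-1.1, 0.1, -1.5]
gripper_width: 0.175
```

```bash
python3 - <<'E'
from h import *
s=r.sense();print(s["time_s"],s["tcp_pos"].round(4),s["joints"].round(1),s["gripper_width"],s["wrist_force"])
a=cams.capture("side");b=cams.capture("wrist");
cv2.imwrite("pics/s4.png",cv2.resize(a[130:250,230:360,::-1],(650,600),interpolation=cv2.INTER_CUBIC))
cv2.imwrite("pics/w4.png",b[:,:,::-1])
E
```

```text
7.15 [0.5809 0.0578 0.2178] [ 21.6  17.4  -3.8  -0.  -68.9 -98.8] 0.17485743944277216 [-1.12043094  0.09378793 -1.48165357]
```

View pics/s4.png

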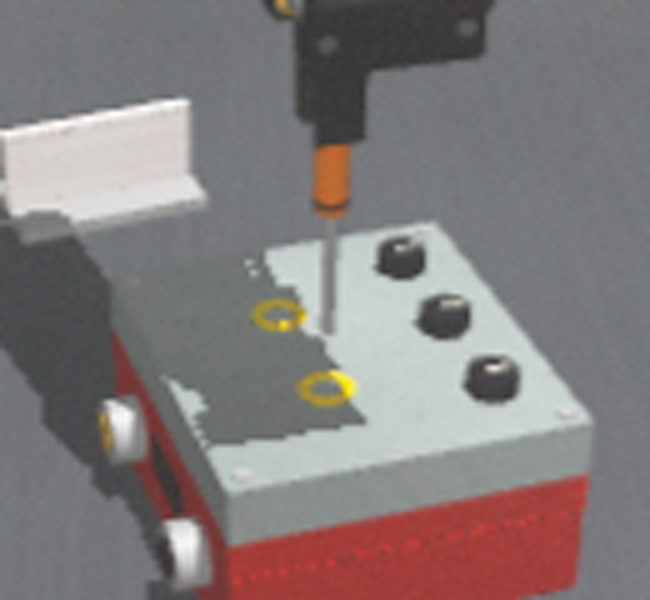

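View pics/w4.png

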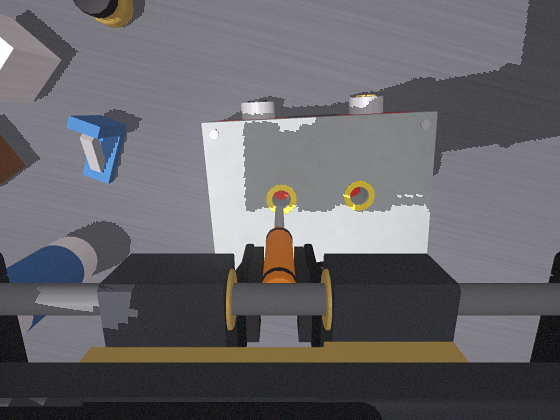

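The side view shows the tip at (328,332) in the crop, directly above the right ring at (327,388). The wrist view shows the right ring at (281,199) and the tip at (279,208). I'll check the alignment in numbers.

```bash
python3 - <<'E'
from h import *
s=r.sense();k=dict(tcp=s["tcp_pos"],R=s["ee_rot"])
print(plane("side",295.6,196.4,.133).round(4),plane("side",295.4,207.6,.102).round(4))
print(plane("wrist",279.5,209,.133,**k).round(4),plane("wrist",281.5,199,.102,**k).round(4),plane("wrist",358.5,195.5,.102,**k).round(4))
print(tri(ray("side",295.6,196.4),ray("wrist",279.5,209,**k)))
E
```

```text
[0.582 0.059 0.133] [0.582  0.0581 0.102 ]
[0.583  0.0583 0.133 ] [0.582 0.06  0.102] [0.5636 0.1265 0.102 ]
[0.58235095 0.05816715 0.13368707]
```

Emit:
drive_tool --deltas '[{"dx":0,"dy":0.001,"dz":0.006,"wx":0,"wy":0,"wz":0},{"dx":0,"dy":0.001,"dz":0.014,"wx":0,"wy":0,"wz":0},{"dx":0,"dy":0.001,"dz":0.022,"wx":0,"wy":0,"wz":0},{"dx":0,"dy":0.001,"dz":0.03,"wx":0,"wy":0,"wz":0},{"dx":0,"dy":0.001,"dz":0.038,"wx":0,"wy":0,"wz":0},{"dx":0,"dy":0.001,"dz":0.046,"wx":0,"wy":0,"wz":0},{"dx":0,"dy":0.001,"dz":0.053,"wx":0,"wy":0,"wz":0},{"dx":0,"dy":0.001,"dz":0.057,"wx":0,"wy":0,"wz":0},{"dx":0,"dy":0.001,"dz":0.059,"wx":0,"wy":0,"wz":0},{"dx":0,"dy":0.001,"dz":0.059,"wx":0,"wy":0,"wz":0},{"dx":0,"dy":0.001,"dz":0.059,"wx":0,"wy":0,"wz":0}]'

```text
time_s: 8.35
tcp_pos: [0.5816, 0.0596, 0.1599]
ee_rot: [[-0.975, -0.222, 0.001], [-0.222, 0.975, 0.0], [-0.001, -0.0, -1.0]]
wrist_force: [0.7, 0.1, -1.1]
gripper_width: 0.176
```

Emit:
drive_tool --deltas '[{"dx":0,"dy":0,"dz":0.001,"wx":0,"wy":0,"wz":0},{"dx":0,"dy":0,"dz":0.002,"wx":0,"wy":0,"wz":0},{"dx":0,"dy":0,"dz":0.003,"wx":0,"wy":0,"wz":0},{"dx":0,"dy":0,"dz":0.003,"wx":0,"wy":0,"wz":0}]'

```text
time_s: 8.75
tcp_pos: [0.5812, 0.0595, 0.1564]
ee_rot: [[-0.975, -0.222, -0.0], [-0.222, 0.975, -0.0], [0.0, 0.0, -1.0]]
wrist_force: [0.1, 0.4, -1.1]
gripper_width: 0.173
```

Emit:
drive_tool --deltas '[{"dx":0,"dy":0,"dz":0.001,"wx":0,"wy":0,"wz":0},{"dx":0,"dy":0,"dz":0.002,"wx":0,"wy":0,"wz":0},{"dx":0,"dy":0,"dz":0.002,"wx":0,"wy":0,"wz":0}]'

```text
time_s: 9.05
tcp_pos: [0.5812, 0.0595, 0.1543]
ee_rot: [[-0.975, -0.222, -0.0], [-0.222, 0.975, -0.0], [0.0, 0.0, -1.0]]
wrist_force: [0.3, 0.1, -1.6]
gripper_width: 0.174
```

Emit:
drive_tool --deltas '[{"dx":0,"dy":0,"dz":0.001,"wx":0,"wy":0,"wz":0},{"dx":0,"dy":0,"dz":0.001,"wx":0,"wy":0,"wz":0}]'

```text
time_s: 9.25
tcp_pos: [0.5815, 0.0595, 0.1538]
ee_rot: [[-0.975, -0.222, 0.001], [-0.222, 0.975, -0.0], [-0.0, -0.0, -1.0]]
wrist_force: [0.3, 0.6, -0.1]
gripper_width: 0.173
```

Emit:
drive_tool --deltas '[{"dx":0,"dy":0,"dz":0.001,"wx":0,"wy":0,"wz":0},{"dx":0,"dy":0,"dz":0.001,"wx":0,"wy":0,"wz":0}]'

```text
time_s: 9.45
tcp_pos: [0.5817, 0.0595, 0.1531]
ee_rot: [[-0.975, -0.222, 0.001], [-0.222, 0.975, 0.0], [-0.001, -0.0, -1.0]]
wrist_force: [-0.7, -0.4, 1.9]
gripper_width: 0.169
```

Emit:
drive_tool --deltas '[{"dx":0,"dy":0,"dz":0.001,"wx":0,"wy":0,"wz":0},{"dx":0,"dy":0,"dz":0.001,"wx":0,"wy":0,"wz":0}]'

```text
time_s: 9.65
tcp_pos: [0.5816, 0.0595, 0.1519]
ee_rot: [[-0.975, -0.222, 0.001], [-0.222, 0.975, 0.0], [-0.001, -0.0, -1.0]]
wrist_force: [-0.1, -0.4, 2.6]
gripper_width: 0.177
```

Emit:
drive_tool --deltas '[{"dx":0,"dy":0,"dz":0.001,"wx":0,"wy":0,"wz":0},{"dx":0,"dy":0,"dz":0.001,"wx":0,"wy":0,"wz":0},{"dx":0,"dy":0,"dz":0.001,"wx":0,"wy":0,"wz":0}]'

```text
time_s: 9.95
tcp_pos: [0.5815, 0.0595, 0.1508]
ee_rot: [[-0.975, -0.222, 0.001], [-0.222, 0.975, 0.0], [-0.001, -0.0, -1.0]]
wrist_force: [-0.1, -0.3, 2.3]
gripper_width: 0.175
```

Emit:
drive_tool --deltas '[{"dx":0,"dy":0,"dz":0.001,"wx":0,"wy":0,"wz":0},{"dx":0,"dy":0,"dz":0.001,"wx":0,"wy":0,"wz":0},{"dx":0,"dy":0,"dz":0.001,"wx":0,"wy":0,"wz":0}]'

```text
time_s: 10.25
tcp_pos: [0.5814, 0.0595, 0.1496]
ee_rot: [[-0.975, -0.222, 0.0], [-0.222, 0.975, 0.0], [-0.0, -0.0, -1.0]]
wrist_force: [-0.6, -0.2, 3.3]
gripper_width: 0.171
```

The right button yields about 1 mm per mm with only a small rise in force, so it's the springy one. Pressing on to its stop.

Emit:
drive_tool --deltas '[{"dx":0,"dy":0,"dz":0.001,"wx":0,"wy":0,"wz":0},{"dx":0,"dy":0,"dz":0.002,"wx":0,"wy":0,"wz":0},{"dx":0,"dy":0,"dz":0.002,"wx":0,"wy":0,"wz":0},{"dx":0,"dy":0,"dz":0.002,"wx":0,"wy":0,"wz":0}]'

```text
time_s: 10.65
tcp_pos: [0.5814, 0.0595, 0.1477]
ee_rot: [[-0.975, -0.222, 0.0], [-0.222, 0.975, -0.0], [-0.0, -0.0, -1.0]]
wrist_force: [-0.1, 0.7, 5.1]
gripper_width: 0.172
```

Emit:
drive_tool --deltas '[{"dx":0,"dy":0,"dz":0.001,"wx":0,"wy":0,"wz":0},{"dx":0,"dy":0,"dz":0.001,"wx":0,"wy":0,"wz":0},{"dx":0,"dy":0,"dz":0.001,"wx":0,"wy":0,"wz":0}]'

```text
time_s: 10.95
tcp_pos: [0.5815, 0.0595, 0.1468]
ee_rot: [[-0.975, -0.222, 0.0], [-0.222, 0.975, 0.0], [-0.0, -0.0, -1.0]]
wrist_force: [0.6, 0.6, 4.7]
gripper_width: 0.172
```

Emit:
drive_tool --deltas '[{"dx":0,"dy":0,"dz":0.001,"wx":0,"wy":0,"wz":0},{"dx":0,"dy":0,"dz":0.001,"wx":0,"wy":0,"wz":0},{"dx":0,"dy":0,"dz":0.001,"wx":0,"wy":0,"wz":0}]'

```text
time_s: 11.25
tcp_pos: [0.5816, 0.0596, 0.1459]
ee_rot: [[-0.975, -0.222, 0.001], [-0.222, 0.975, 0.0], [-0.001, -0.0, -1.0]]
wrist_force: [0.5, 0.0, 5.7]
gripper_width: 0.173
```

Emit:
drive_tool --deltas '[{"dx":0,"dy":0,"dz":0.001,"wx":0,"wy":0,"wz":0},{"dx":0,"dy":0,"dz":0.001,"wx":0,"wy":0,"wz":0},{"dx":0,"dy":0,"dz":0.001,"wx":0,"wy":0,"wz":0}]'

```text
time_s: 11.55
tcp_pos: [0.582, 0.0596, 0.1456]
ee_rot: [[-0.975, -0.222, 0.002], [-0.222, 0.975, 0.0], [-0.002, -0.0, -1.0]]
wrist_force: [-0.3, 0.5, 7.2]
gripper_width: 0.175
```

Emit:
drive_tool --deltas '[{"dx":0,"dy":0,"dz":0.001,"wx":0,"wy":0,"wz":0},{"dx":0,"dy":0,"dz":0.001,"wx":0,"wy":0,"wz":0},{"dx":0,"dy":0,"dz":0.001,"wx":0,"wy":0,"wz":0}]'

```text
time_s: 11.85
tcp_pos: [0.5825, 0.0596, 0.1455]
ee_rot: [[-0.975, -0.223, 0.003], [-0.223, 0.975, 0.0], [-0.003, -0.001, -1.0]]
wrist_force: [0.1, 0.2, 10.0]
gripper_width: 0.175
```

Emit:
drive_tool --deltas '[{"dx":0,"dy":0,"dz":0.001,"wx":0,"wy":0,"wz":0},{"dx":0,"dy":0,"dz":0.001,"wx":0,"wy":0,"wz":0},{"dx":0,"dy":0,"dz":0.001,"wx":0,"wy":0,"wz":0},{"dx":0,"dy":0,"dz":0.001,"wx":0,"wy":0,"wz":0},{"dx":0,"dy":0,"dz":0.001,"wx":0,"wy":0,"wz":0},{"dx":0,"dy":0,"dz":0.001,"wx":0,"wy":0,"wz":0}]'

```text
time_s: 12.45
tcp_pos: [0.583, 0.0597, 0.1454]
ee_rot: [[-0.975, -0.223, 0.005], [-0.223, 0.975, 0.0], [-0.005, -0.001, -1.0]]
wrist_force: [-1.0, 0.3, 12.9]
gripper_width: 0.174
```

```bash
python3 - <<'E'
from h import *
for i in range(4):
    a=cams.capture("side");s=r.sense();print(s["time_s"],s["tcp_pos"].round(4),s["gripper_width"],s["wrist_force"].round(1))
cv2.imwrite("pics/s5.png",cv2.resize(a[120:370,180:430,::-1],(600,600),interpolation=cv2.INTER_CUBIC))
E
```

```text
12.5 [0.583  0.0597 0.1454] 0.1771643719643902 [-1.  -0.6 12.7]
12.55 [0.583  0.0597 0.1454] 0.17572705385676282 [-1.2  0.4 12.7]
12.6 [0.583  0.0597 0.1454] 0.17201571323677942 [-1.2  0.5 12.9]
12.65 [0.583  0.0597 0.1454] 0.1747484750355876 [-1.3 -0.4 13.1]
```

View pics/s5.png

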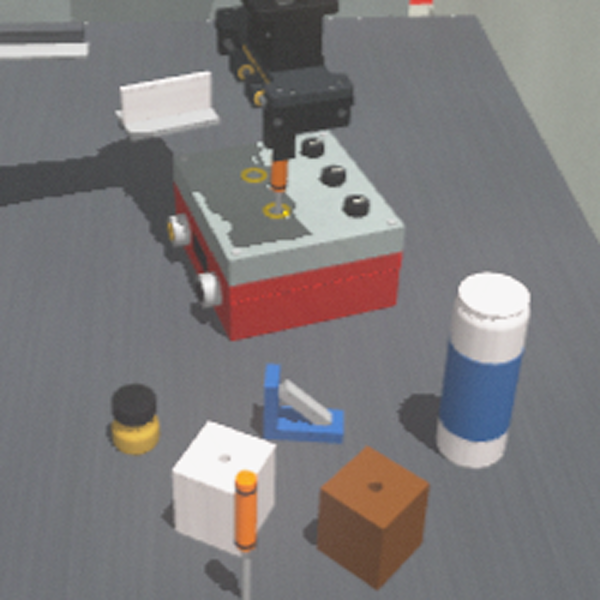

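The shaft is in the right-hand well at (277,210) and the other objects haven't moved. The force is steady at 13 N against the stop, so I'm handing in.

```bash
python3 -c "
from station import ticket
print(ticket.finish_job())"
```

```text
the job is handed in; nothing more can be done
None
```

I took the orange-handled punch (the left-hand one, from the aluminium rest) and pressed the right-hand button all the way down. I handed the job in at about 12.7 s with the punch still gripped and the button held down.

- **Which button:** the right-hand button is the tripped one. It gave way over about 8 mm while the force rose gradually to about 7 N, then it stiffened sharply at its stop. I did not feel the left button, because that response already settled it.
- **Final hold:** the upward force stayed steady at about 13 N, and the TCP held still at z = 0.1454 m. The gripper opening was steady at about 15 mm on the 16 mm handle.
- **Surroundings:** in the last side picture the jar, magnet square, can, tee and second punch looked unmoved.
- **Errors:** my first move command was refused for missing keys, and nothing moved. No other check failed or disagreed.

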